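# Turn a trolley wheel in its bench stand until the valve is at the top

### The arm

A 7-joint arm with a two-finger parallel gripper is mounted at the origin on a cart in front of the work surface, level with it; the furniture and walls round the work are solid. World frame = base frame: x ahead of the robot, y to its left, z up, the work surface at z = 0. Lengths are in m, angles in rad, forces in N, time in s.
With the tool pointing down it reaches from about 0.425 to 0.925 m from the base axis. Payload 6.8 kg.
Tool frame: the origin (TCP) lies between the finger pads; the fingertips stand finger_overhang ahead of it and the grasp point (between the pads) lies 6 mm ahead of it (finger_overhang is the distance from the TCP to the fingertips, in m); z points along the fingers, y is the line along which they close (so a half turn about z gives the same grasp; the last joint's range is limited). The gripper opens to 85 mm and grips with 20 to 120 N. Pads are 22 mm wide; open, the fingers measure 114 mm over their backs; the gripper's body (76 mm by 85 mm) begins 54 mm behind the grasp point. The pads swing forward as they close: fully open they stand 13 mm farther back than shut.
Start: joints at [-1.383, 0.477, 0.022, 1.555, -0.011, 1.109, -0.083], TCP at [0.197, 0.646, 0.256] pointing down, gripper open.
Joint ranges: [-2.96, 2.96], [-0.34, 2.1], [-1.41, 1.46], [0.24, 2.44], [-1.37, 4.51], [0.17, 1.92], [-2.96, 2.96]. Speed limits (rad/s): [2.39, 2.39, 3.14, 3.14, 3.14, 3.14, 3.14].

### API

Orientations are given as a unit quaternion [w, x, y, z].
In Python, from station import * gives the robot as it stands.
- The arm moves only by the tool drive_tool, never from a script. Its argument "increments" is a list of rows, each an object of numbers: "claw": the finger opening in m, from 0 to 0.0854; "dx", "dy", "dz": the shift along the tool's x, y, z in m; "wx", "wy", "wz": the turn, a rotation vector about the tool's x, y, z in degrees. A call has 1 to 20 rows; each row shifts and turns the commanded pose from where the row before left it, along the tool's axes as they then stand; what a row does not reach is not made up. A row lasts 1/8 s, in which the tool goes at most 62.5 mm and 10.7 degrees, less where a joint would pass 70% of its speed; a pose out of reach is approached as far as the arm can. A call with a gripper value outside its range is refused whole. The fingers move at their own pace and stop on an object; "newtons" is the grip in N (left out, the last holds). Time passes only in rows, so rows that do not move let the fingers close. It gives the time, the measured TCP pose, the force, the opening and the grip force at its end, in the units of the state.
- get_obs(): the state, without advancing time (a new reading comes with each control period).
- read_camera(name): name is "scene" or "side" or "wrist"; returns (picture, depth): 420x560x3 uint8, red, green, blue; 420x560 float32, m along the optical axis (not along the pixel's ray), 0 where there is no reading.
- calibration(name): a dict with "intrinsics" (3x3 intrinsics, pixels), "R" (3x3) and "t" (3): a world point X has camera coordinates R X + t; the wrist camera has in their place "mount" (4x4, takes a point from camera to tool coordinates, whose origin is the TCP and whose axes are the flange's). Camera axes: x right, y down, z forward; pixel columns grow to the right and rows downward; lengths in m; the calibration is good to about 2 mm. A picture is of the moment at which its call begins: read the wrist's pose just before it. calibration takes no time and is no camera call.
- hand_in(): hands the job in; it is judged then, once.
The state is a dict: "t": time; "q": joint angles; "joint_vel": joint speeds; "joint_torque": joint torques, N m; "eef_pos": TCP position; "tool_rot": TCP orientation; "contact_force": force on the tool from outside, world axes, zero at the start; "torque": the same for the moment, N m; "gripper_width": opening from 0.0 (shut) to 1.0 (fully open); "grasp_force": force on a finger pad.
Only numpy, scipy, OpenCV 4.12 (cv2) and the standard library are available. Lean on these libraries where they do the work, as an engineer would, in place of code of your own. Each camera call takes 0.05 s, during which the arm holds its last target. There are 200 camera calls.

### The job

The red trolley wheel in the bench stand has just been filled with puncture sealant: with the fingertips, gently push it round by its spokes until the valve sits at the very top of the wheel, straight above the axle, so that the sealant drains clear of it. Then take the hand away and leave the wheel standing still with its axle still lying in both slots of the stand. Do not grip or lift the wheel, keep off the tyre (its bead is still setting) and off the valve, and leave the tools and parts round the stand where they lie.

Things in the scene. Friction and masses are not known exactly. Their poses are not given: they have to be found in the camera images.
- stand: grey steel wheel stand, fixed; origin under the centre of its base on the counter, x away from the robot's side, y left, z up. Base 190 (x) x 200 (y) x 12 mm. Two flat uprights 36 mm wide at x = -57 and +57 mm end in open-topped slots (prong tops at z = 193 mm) that carry the axle, which lies along x at z = 178 mm, y = 0 and ends at x = -72 and +72 mm
- axle_centre (a point): centre of the wheel on its axle, midway between the uprights, 178 mm above the counter while the axle lies in its slots
- wheel (a joint): turn q of the wheel on its axle (rad), unlimited either way: 0 with the valve at the very top, growing as the wheel's top moves left (+y of the stand): the valve's foot lies at y = 95 sin(q), z = 95 cos(q) mm from the axle centre in the stand's frame. Bearing drag (0.12 N m, 2 N mid spoke) stops the wheel as soon as it is no longer pushed
- axle (a joint): height of the axle above the bottom of its slots (m): 0 lying in the slots. Only weight (about 0.9 kg with the wheel) keeps it down
- rim: red hub, spokes and rim; origin at the wheel's centre, x along the axle away from the robot, z to the valve. Rim 189 mm inside. Five pairs of round spokes, 10 mm thick, at 36, 108, 180, 252, 324 degrees from the valve; front spokes slope from 22 mm off the axis at x = -36 mm to 97 mm off it at x = -8 mm, rear ones mirror them at +x. Hub 56 mm across, ends at x = -44 and +44 mm
- tyre: black tyre, 288 mm outside and 200 mm inside diameter, 48 mm wide (x = -24 to +24 mm from the wheel's centre); not to be touched
- valve: valve, a 28 mm long stem (brass with a yellow cap, 10 mm thick) that stands inward from the inside of the rim midway between two spokes, in the wheel's middle plane; origin at its foot, 95 mm from the axle centre, z points outward; not to be pushed
- spanner: 17 mm combination spanner, 198 mm long, lying in front of the stand; leave it alone
- coupling: brass air coupling, 50 mm high, standing in front of the stand to the left; leave it alone
- screwdriver: red-handled screwdriver, 226 mm long, lying to the left of the stand; leave it alone
- small_box: small blue carton, 50 x 50 x 42 mm, to the right of the stand; leave it alone

How it is judged:
At the end, for the whole second after the job is handed in: the valve's foot is above the axle and within 10 mm of straight above it sideways (about 6 degrees of wheel turn), the wheel is at rest, and the axle lies in its slots (within 3 mm) (y of valve in the frame of stand between -0.01 and 0.01 m and z of valve in the frame of stand above 0.25 m and velocity of joint wheel between -0.03 and 0.03 rad/s and value of joint axle below 0.003 m); the robot touches nothing.
It fails at once if the axle is lifted more than 6 mm in its slots (value of joint axle above 0.006 m).
It fails at once if the tyre is pushed or pressed (more than 3 N) (contact force between any of the fingers, the arm and tyre above 3 N).
It fails at once if the valve is pushed (more than 2 N) (contact force between any of the fingers, the arm and valve above 2 N).
It fails at once if the spokes or rim are gripped or pushed roughly (more than 25 N) (contact force between the fingers and rim above 25 N).
It fails at once if a thing beside the stand is moved more than 20 mm (distance of any of spanner, coupling, screwdriver, small_box from where it was at the start of the episode above 0.02 m).
It also fails if it takes over 67 s, if anything falls off the work surface, if the arm or the gripper's body presses on something with over 40 N, if the wrist force passes 120 N, or if a joint passes its speed limit or range.

## Working session

There is one attempt and no reset: what is moved stays moved. The work goes in short steps, Python scripts to look and compute and a tool call to move; the robot and the scene stay as the last step left them, time stands still between calls to the robot, and variables do not carry over. Pictures are saved under pics/ and viewed, at most 10 in all, crops included, and the job is handed in when it is done.

Besides the shell and the picture viewer there is one more tool, called after "Request:" as a command line: name --argument value ..., lists and objects as JSON in quotes. drive_tool: Moves the arm, as the interface text tells. Its arguments: {"type":"object","properties":{"increments":{"type":"array","items":{"type":"object","properties":{"claw":{"type":"number"},"dx":{"type":"number"},"dy":{"type":"number"},"dz":{"type":"number"},"wx":{"type":"number"},"wy":{"type":"number"},"wz":{"type":"number"}}}},"newtons":{"type":"number"}},"required":["increments"]}

```bash
mkdir -p pics; ls; python3 - <<'E'
from station import *
import cv2,numpy as np
for n in ["scene","side"]:
    p,d=read_camera(n); cv2.imwrite(f"pics/{n}0.png",p[:,:,::-1]); np.save(f"pics/{n}0.npy",d)
    print(n,calibration(n))
print(calibration("wrist"))
print(get_obs())
E
```

```text
pics
scene {'intrinsics': array([[449.41273032,   0.        , 275.09654345],
       [  0.        , 449.41273032, 218.45651466],
       [  0.        ,   0.        ,   1.        ]]), 'R': array([[ 0.7744312 , -0.63262467, -0.00650677],
       [-0.46060069, -0.5567368 , -0.69129671],
       [ 0.43370879,  0.53835876, -0.72254171]]), 't': array([-0.29493264,  0.46797313,  0.84218605])}
side {'intrinsics': array([[453.6121933 ,   0.        , 287.40154633],
       [  0.        , 453.6121933 , 210.13077896],
       [  0.        ,   0.        ,   1.        ]]), 'R': array([[ 0.13186253,  0.99112764,  0.01668151],
       [ 0.55549437, -0.05994583, -0.82935668],
       [-0.82099834,  0.11862756, -0.55847043]]), 't': array([-0.22002955, -0.12527005,  1.65116042])}
{'intrinsics': array([[334.77182828,   0.        , 279.71920819],
       [  0.        , 334.77182828, 212.63470787],
       [  0.        ,   0.        ,   1.        ]]), 'mount': array([[-2.59689496e-04, -9.44562144e-01, -3.28332587e-01,
         8.45814216e-02],
       [ 9.99999960e-01, -2.81656258e-04,  1.93473137e-05,
         9.45
[... 203 characters left out ...]
ray([-1.38310611,  0.47771972,  0.02232624,  1.55633521, -0.01148502,
        1.10930325, -0.08309668]), 'joint_vel': array([-0.00042463, -0.00072075, -0.00107725, -0.00244319,  0.0011237 ,
       -0.00043268, -0.00018539]), 'joint_torque': array([ 4.19596981e-03, -5.97764325e+01,  1.61360085e+00, -2.81958461e+01,
        1.28580045e-02,  4.95609143e-03,  6.88045503e-06]), 'eef_pos': array([0.19661929, 0.64522045, 0.2554284 ]), 'tool_rot': array([-5.85779422e-05,  1.47334348e-01,  9.89086406e-01, -8.16650481e-04]), 'contact_force': array([ 0.03117971, -0.03179219,  0.53427161]), 'torque': array([-0.0219168 ,  0.04009685,  0.04020457]), 'grasp_force': 0.0, 'gripper_width': 1.0042873346476575}
```

View pics/scene0.png

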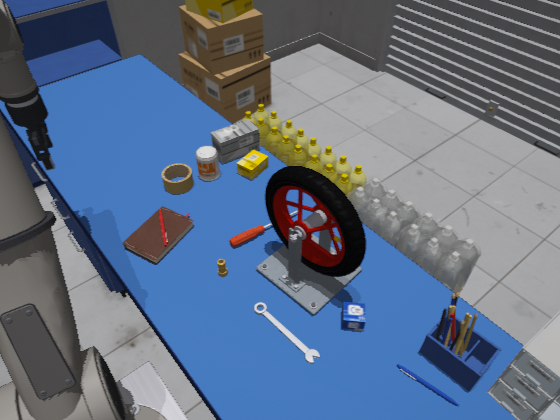

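View pics/side0.png

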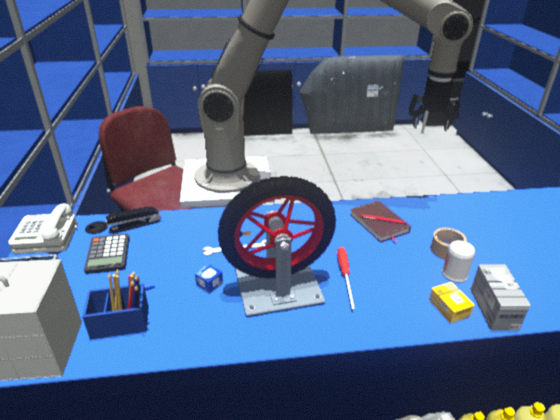

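The scene picture shows the wheel from the front left, centred near (316,220), with the stand base near (305,285). The side picture shows it from behind, with the hub near (283,232). I'll enlarge both and fit the wheel from depth.

```bash
cat > h.py <<'E'
from station import *
import cv2,numpy as np
def cloud(n,d):
    c=calibration(n);K=c["intrinsics"];v,u=np.mgrid[:420,:560]
    P=np.stack([(u-K[0,2])/K[0,0]*d,(v-K[1,2])/K[1,1]*d,d],-1)
    return (P-c["t"])@c["R"]
def proj(n,X):
    c=calibration(n);p=(np.atleast_2d(X)@c["R"].T+c["t"])@c["intrinsics"].T
    return p[:,:2]/p[:,2:]
E
python3 - <<'E'
from h import *
tiles=[]
for n,(u0,v0,w) in {"scene":(250,155,130),"side":(210,165,130)}.items():
    p=cv2.imread(f"pics/{n}0.png");d=np.load(f"pics/{n}0.npy");X=cloud(n,d)
    tiles.append(cv2.resize(p[v0:v0+w,u0:u0+w],(400,400),interpolation=cv2.INTER_CUBIC))
    hsv=cv2.cvtColor(p,cv2.COLOR_BGR2HSV);m=np.zeros(d.shape,bool);m[v0:v0+w,u0:u0+w]=1
    m&=(d>0)&(X[...,2]>0.02)
    h=hsv[...,0];red=m&((h<8)|(h>172))&(hsv[...,1]>130)&(hsv[...,2]>60)&(X[...,2]>.06)
    dark=m&(hsv[...,2]<55)
    for nm,k in (("red",red),("dark",dark)):
        Q=X[k];c=np.median(Q,0);Q=Q[np.linalg.norm(Q-c,axis=1)<.2]
        # top view line fit
        e,V=np.linalg.eigh(np.cov(Q[:,:2].T));print(n,nm,len(Q),Q.mean(0).round(4),"min",np.percentile(Q,1,0).round(3),"max",np.percentile(Q,99,0).round(3),"normal",V[:,0].round(4))
    base=(X[...,2]>.006)&(X[...,2]<.02)&(hsv[...,1]<70)&(d>0)
    base[:150]=0
    nb,lab,st,ce=cv2.connectedComponentsWithStats(base.astype(np.uint8))
    i=1+np.argmax(st[1:,4]);r=cv2.minAreaRect((X[lab==i][:,:2]*1000).astype(np.float32));print("base",r,st[i])
    np.save(f"pics/{n}_X.npy",X)
cv2.imwrite("pics/z.png",np.hstack(tiles))
E
```

```text
scene red 2065 [0.5754 0.1209 0.1653] min [0.546 0.011 0.075] max [0.621 0.216 0.282] normal [-0.9964 -0.0843]
scene dark 3567 [0.5776 0.0733 0.2493] min [ 0.551 -0.024  0.071] max [0.608 0.236 0.32 ] normal [-0.992  -0.1261]
base ((585.5256958007812, 115.79569244384766), (188.379638671875, 201.3233184814453), 6.1572265625) [ 256  245  106   70 2523]
side red 750 [0.6012 0.1181 0.198 ] min [0.552 0.045 0.075] max [0.63  0.201 0.284] normal [-0.9869 -0.1613]
side dark 723 [0.6063 0.1103 0.2931] min [0.583 0.023 0.233] max [0.621 0.226 0.32 ] normal [-0.9959 -0.0905]
base ((641.9118041992188, 123.45404052734375), (84.72480010986328, 197.87515258789062), 7.320323944091797) [ 241  280   84   35 1622]
```

View pics/z.png

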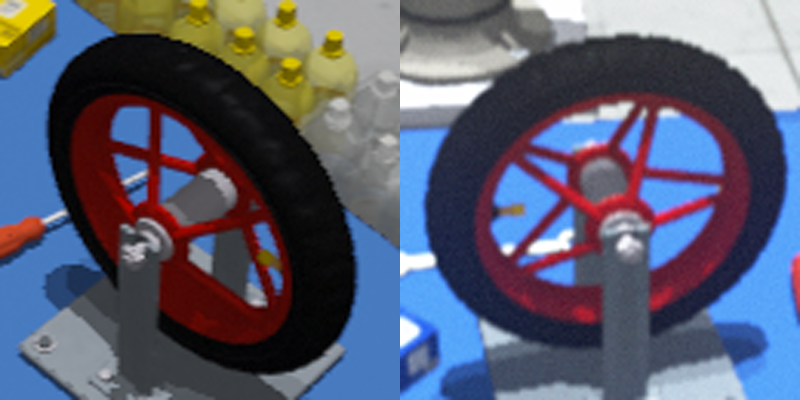

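Both crops show the brass and yellow valve on the robot's right-hand side of the wheel, at about scene (337,239) and side (246,233). Next I'll cast those cap pixels onto the wheel's mid-plane.

```bash
cat >> h.py <<'E'
C=np.array([.5855,.1158,.178]);YAW=np.radians(6.5)
ex=np.array([np.cos(YAW),np.sin(YAW),0]);ey=np.array([-ex[1],ex[0],0])
def ray(n,u,v,xo=0.):
    c=calibration(n);o=-c["R"].T@c["t"];dd=c["R"].T@np.linalg.inv(c["intrinsics"])@[u,v,1]
    s=((C+xo*ex-o)@ex)/(dd@ex);P=o+s*dd-C
    return P@ey,P[2]
def valve(n,p,tag=""):
    c0=proj(n,C)[0].astype(int);hsv=cv2.cvtColor(p,cv2.COLOR_BGR2HSV)
    m=cv2.inRange(hsv,(15,110,70),(35,255,255));out=[]
    nb,lab,st,ce=cv2.connectedComponentsWithStats(m)
    for i in range(1,nb):
        y,z=ray(n,*ce[i]);r=np.hypot(y,z)
        if st[i,4]>5 and .05<r<.098: out.append((st[i,4],ce[i].round(1),round(r,4),round(np.degrees(np.arctan2(y,z)),1)))
    print(n,tag,out)
E
python3 - <<'E'
import station;print([k for k in dir(station) if k[0]!='_'])
from h import *
try: print(finger_overhang)
except Exception as e: print(e)
for n in("scene","side"): valve(n,cv2.imread(f"pics/{n}0.png"))
# axle/hub centre check: tyre dark outer ellipse two views -> triangulate via depth plane circle
for n in("scene","side"):
    X=np.load(f"pics/{n}_X.npy");p=cv2.imread(f"pics/{n}0.png");hsv=cv2.cvtColor(p,cv2.COLOR_BGR2HSV)
    L=(X-C);x=L@ex;y=L@ey;z=L[...,2];r=np.hypot(y,z)
    k=(hsv[...,2]<60)&(r>.13)&(r<.15)&(abs(x)<.03);print(n,k.sum(),np.median(x[k]),np.percentile(r[k],[50,95,99]))
    A=np.c_[2*y[k],2*z[k],np.ones(k.sum())];s=np.linalg.lstsq(A,y[k]**2+z[k]**2,rcond=None)[0];print("circle",s[:2],np.sqrt(s[2]+s[0]**2+s[1]**2))
    for nm,lo,hi in (("front",-.03,-.018),("back",.018,.03)):
        k=(hsv[...,2]<60)&(r>.105)&(r<.135)&(x>lo)&(x<hi)
        if k.sum()>30: print(nm,k.sum(),np.median(x[k]),"slope yaw deg",np.degrees(np.polyfit(y[k],x[k],1)[0]))
E
```

```text
['PlanningError', 'calibration', 'finger_overhang', 'get_obs', 'hand_in', 'read_camera']
0.025
scene  [(np.int32(27), array([336.9, 238.8]), np.float64(0.0731), np.float64(-87.1))]
side  [(np.int32(7), array([247.7, 232.6]), np.float64(0.0706), np.float64(-88.9))]
scene 2193 -0.009581625115203213 [0.13959573 0.14311091 0.14406171]
circle [-0.00167691  0.00369419] 0.13543794583610866
front 1767 -0.020744442095789635 slope yaw deg 0.19121365427820672
side 889 0.016320839673782707 [0.13771273 0.14212392 0.14302437]
circle [0.0001806  0.00588934] 0.1321149804674852
back 1455 0.02420211836874719 slope yaw deg 0.2323853621466635
```

Request:
drive_tool --increments '[{"claw":0,"dz":-0.03},{"dz":-0.04},{"dz":-0.04},{"dz":-0.04,"wz":-6}]'

```text
schema error: expected keys claw, dx, dy, dz, wx, wy, wz
```

q ≈ -88°, so the front spokes are at 20°, -52° and so on. The plan is two strokes near the top of the hub, pushing left each time. First I'll raise the hand and test how far it can tilt.

Request:
drive_tool --increments '[{"claw":0,"dx":0,"dy":0,"dz":-0.05,"wx":0,"wy":0,"wz":0},{"claw":0,"dx":0,"dy":-0.06,"dz":-0.02,"wx":0,"wy":0,"wz":-4},{"claw":0,"dx":0,"dy":-0.06,"dz":-0.02,"wx":0,"wy":0,"wz":-4},{"claw":0,"dx":0,"dy":-0.06,"dz":-0.02,"wx":0,"wy":0,"wz":-4},{"claw":0,"dx":0,"dy":-0.06,"dz":-0.02,"wx":0,"wy":0,"wz":-4},{"claw":0,"dx":0,"dy":-0.06,"dz":-0.02,"wx":0,"wy":0,"wz":-4},{"claw":0,"dx":0,"dy":-0.06,"dz":0,"wx":0,"wy":0,"wz":-3.5},{"claw":0,"dx":0,"dy":-0.06,"dz":0,"wx":0,"wy":0,"wz":0}]'

```text
t: 1.1
eef_pos: [0.1589, 0.2548, 0.4059]
tool_rot: [-0.001, -0.06, 0.998, 0.002]
contact_force: [0.9, -0.9, 0.9]
gripper_width: 0.002
grasp_force: 0.0
```

Request:
drive_tool --increments '[{"claw":0,"dx":-0.05,"dy":-0.028,"dz":0,"wx":0,"wy":0,"wz":0},{"claw":0,"dx":-0.05,"dy":-0.028,"dz":0,"wx":0,"wy":0,"wz":0},{"claw":0,"dx":-0.05,"dy":-0.028,"dz":0,"wx":0,"wy":0,"wz":0},{"claw":0,"dx":-0.05,"dy":-0.028,"dz":0,"wx":0,"wy":0,"wz":0},{"claw":0,"dx":-0.05,"dy":-0.028,"dz":0,"wx":0,"wy":0,"wz":0},{"claw":0,"dx":-0.04,"dy":-0.03,"dz":0,"wx":0,"wy":0,"wz":0},{"claw":0,"dx":0,"dy":0,"dz":0,"wx":0,"wy":-8,"wz":0},{"claw":0,"dx":0,"dy":0,"dz":0,"wx":0,"wy":-8,"wz":0},{"claw":0,"dx":0,"dy":0,"dz":0,"wx":0,"wy":-8,"wz":0},{"claw":0,"dx":0,"dy":0,"dz":0,"wx":0,"wy":-8,"wz":0},{"claw":0,"dx":0,"dy":0,"dz":0,"wx":0,"wy":-8,"wz":0}]'

```text
t: 2.48
eef_pos: [0.4673, 0.1214, 0.4051]
tool_rot: [0.342, -0.054, 0.938, 0.022]
contact_force: [1.3, -0.9, 0.2]
gripper_width: -0.001
grasp_force: 0.0
```

```bash
cat >> h.py <<'E'
from scipy.spatial.transform import Rotation as Ro
def tip():
    o=get_obs();q=o["tool_rot"];R=Ro.from_quat([*q[1:],q[0]]).as_matrix()
    T=o["eef_pos"]+.025*R[:,2];S=np.array([ex,ey,[0,0,1]])
    print("t",o["t"],"q",o["q"].round(3),"F",o["contact_force"].round(1));print("tip in wheel frame mm",(S@(T-C)*1e3).round(1));print("tool axes in stand frame (cols x,y,z)\n",(S@R).round(3),"tilt",np.degrees(np.arccos(-R[2,2])).round(1))
    return S@R,S@(T-C)
E
python3 -c "
from h import *
tip()"
```

```text
t 2.475 q [-0.769 -0.318  0.158  2.241  0.6    0.657  0.706] F [ 1.3 -0.9  0.2]
tip in wheel frame mm [-100.7   19.1  208. ]
tool axes in stand frame (cols x,y,z)
 [[-0.765 -0.003  0.645]
 [ 0.     1.     0.005]
 [-0.645  0.004 -0.765]] tilt 40.1
```

Request:
drive_tool --increments '[{"claw":0,"dx":0.0194,"dy":0,"dz":0.023,"wx":0,"wy":0,"wz":0},{"claw":0,"dx":0.0194,"dy":0,"dz":0.023,"wx":0,"wy":0,"wz":0},{"claw":0,"dx":0.0194,"dy":0,"dz":0.023,"wx":0,"wy":0,"wz":0},{"claw":0,"dx":0.0194,"dy":0,"dz":0.023,"wx":0,"wy":0,"wz":0},{"claw":0,"dx":0,"dy":0,"dz":0,"wx":0,"wy":-7,"wz":0},{"claw":0,"dx":0,"dy":0,"dz":0,"wx":0,"wy":-8,"wz":0},{"claw":0,"dx":0,"dy":0,"dz":0,"wx":0,"wy":0,"wz":0}]'

```text
t: 3.35
eef_pos: [0.4787, 0.1092, 0.3041]
tool_rot: [0.39, -0.042, 0.92, 0.013]
contact_force: [-0.7, -0.1, -0.3]
gripper_width: 0.003
grasp_force: 0.0
```

```bash
python3 -c "
from h import *
tip()
p,d=read_camera('scene');q,d=read_camera('side')
valve('scene',cv2.cvtColor(p,4));valve('side',cv2.cvtColor(q,4))
a=cv2.resize(p[120:310,200:390],(400,400));b=cv2.resize(q[130:290,200:360],(400,400))
cv2.imwrite('pics/z2.png',np.hstack([a,b])[:,:,::-1])"
```

```text
t 3.35 q [-0.205 -0.142 -0.318  2.425  1.209  0.298  0.041] F [-0.7 -0.1 -0.3]
tip in wheel frame mm [-88.9   5.  108.7]
tool axes in stand frame (cols x,y,z)
 [[-0.695  0.025  0.719]
 [ 0.011  1.    -0.024]
 [-0.719 -0.009 -0.695]] tilt 46.0
scene  [(np.int32(27), array([336.9, 238.8]), np.float64(0.0731), np.float64(-87.1))]
side  [(np.int32(9), array([247. , 232.7]), np.float64(0.0723), np.float64(-88.9))]
```

View pics/z2.png

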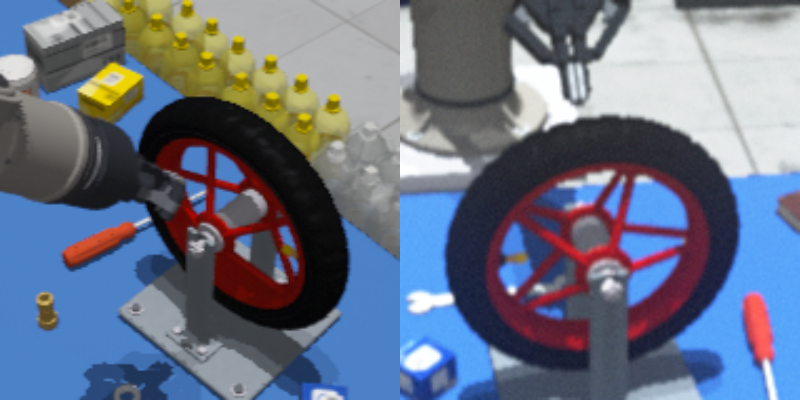

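The hand tilts to 46° and the fingers are slim. In the side crop the tip is at about (575,90), clear of the tyre. Next I'll move to the pre-insertion point.

Request:
drive_tool --increments '[{"claw":0,"dx":-0.0025,"dy":-0.009,"dz":0.016,"wx":0,"wy":0,"wz":0},{"claw":0,"dx":-0.0025,"dy":-0.009,"dz":0.017,"wx":0,"wy":0,"wz":0},{"claw":0,"dx":0,"dy":0,"dz":0,"wx":0,"wy":0,"wz":0}]'

```text
t: 3.82
eef_pos: [0.5074, 0.0968, 0.2844]
tool_rot: [0.39, -0.045, 0.92, 0.015]
contact_force: [0.2, -0.5, 0.6]
gripper_width: -0.002
grasp_force: 0.0
```

```bash
python3 -c "
from h import *
tip()"
```

```text
t 3.825 q [-0.177 -0.057 -0.277  2.411  1.485  0.25  -0.174] F [ 0.2 -0.5  0.6]
tip in wheel frame mm [-61.8 -10.5  89. ]
tool axes in stand frame (cols x,y,z)
 [[-0.696  0.019  0.718]
 [ 0.008  1.    -0.019]
 [-0.718 -0.007 -0.696]] tilt 45.9
```

Request:
drive_tool --increments '[{"claw":0,"dx":0,"dy":-0.003,"dz":0.012,"wx":0,"wy":0,"wz":0},{"claw":0,"dx":0,"dy":0,"dz":0.012,"wx":0,"wy":0,"wz":0},{"claw":0,"dx":0,"dy":0,"dz":0.012,"wx":0,"wy":0,"wz":0},{"claw":0,"dx":0,"dy":0,"dz":0.012,"wx":0,"wy":0,"wz":0},{"claw":0,"dx":0,"dy":0,"dz":0.006,"wx":0,"wy":0,"wz":0},{"claw":0,"dx":0,"dy":0,"dz":0,"wx":0,"wy":0,"wz":0}]'

```text
t: 4.58
eef_pos: [0.5461, 0.0978, 0.2478]
tool_rot: [0.39, -0.045, 0.919, 0.015]
contact_force: [-0.2, -0.2, 0.0]
gripper_width: 0.002
grasp_force: 0.0
```

```bash
python3 -c "
from h import *
tip()
p,d=read_camera('scene');q,d=read_camera('side')
valve('scene',cv2.cvtColor(p,4));valve('side',cv2.cvtColor(q,4))
a=cv2.resize(p[150:280,250:380],(400,400));b=cv2.resize(q[165:295,210:340],(400,400))
cv2.imwrite('pics/z3.png',np.hstack([a,b])[:,:,::-1])"
```

```text
t 4.575 q [-0.164  0.086 -0.263  2.383  1.94   0.276 -0.595] F [-0.2 -0.2  0. ]
tip in wheel frame mm [-23.2 -13.9  52.5]
tool axes in stand frame (cols x,y,z)
 [[-0.695  0.018  0.719]
 [ 0.007  1.    -0.019]
 [-0.719 -0.008 -0.695]] tilt 46.0
scene  [(np.int32(28), array([336.8, 238.8]), np.float64(0.0727), np.float64(-87.3))]
side  [(np.int32(15), array([247.3, 233. ]), np.float64(0.0717), np.float64(-89.7))]
```

View pics/z3.png

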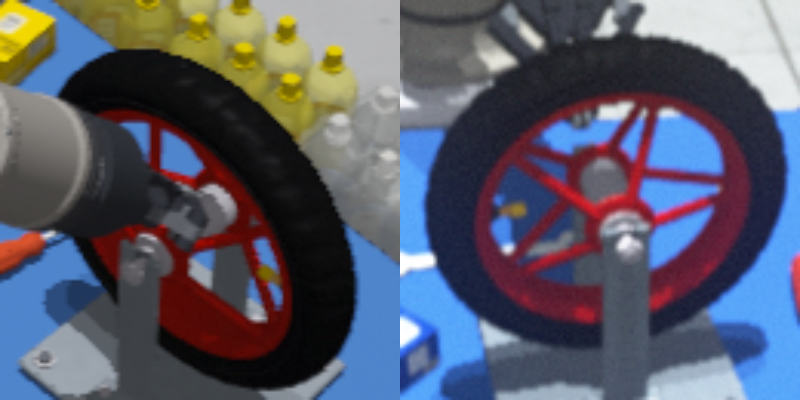

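The fingertips stand in the gap between the spokes, at side crop (583,115), and nothing is touching. I'll go a little deeper and push left.

Request:
drive_tool --increments '[{"claw":0,"dx":0,"dy":0,"dz":0.008,"wx":0,"wy":0,"wz":0},{"claw":0,"dx":0,"dy":0.005,"dz":0,"wx":0,"wy":0,"wz":0},{"claw":0,"dx":0,"dy":0.005,"dz":0,"wx":0,"wy":0,"wz":0},{"claw":0,"dx":0,"dy":0.005,"dz":0,"wx":0,"wy":0,"wz":0},{"claw":0,"dx":0,"dy":0.005,"dz":0,"wx":0,"wy":0,"wz":0},{"claw":0,"dx":0.0007,"dy":0.005,"dz":0.0007,"wx":0,"wy":0,"wz":0},{"claw":0,"dx":0.001,"dy":0.005,"dz":0.001,"wx":0,"wy":0,"wz":0},{"claw":0,"dx":0,"dy":0,"dz":0,"wx":0,"wy":0,"wz":0}]'

```text
t: 5.68
eef_pos: [0.5492, 0.1281, 0.2395]
tool_rot: [0.39, -0.045, 0.919, 0.016]
contact_force: [-0.2, -0.3, 0.6]
gripper_width: 0.003
grasp_force: 0.2
```

```bash
cat >> h.py <<'E'
def chk():
    for n in("scene","side"):
        p,d=read_camera(n);valve(n,cv2.cvtColor(p,4))
    tip()
E
python3 -c "
from h import *
chk()"
```

```text
scene  [(np.int32(21), array([335.7, 232.4]), np.float64(0.0707), np.float64(-73.1))]
side  [(np.int32(13), array([248.6, 225.9]), np.float64(0.0708), np.float64(-73.3))]
t 5.775 q [-0.213  0.124 -0.295  2.367  1.889  0.34  -0.6  ] F [-0.6  0.1  0.3]
tip in wheel frame mm [-16.6  15.6  44.3]
tool axes in stand frame (cols x,y,z)
 [[-0.695  0.019  0.719]
 [ 0.008  1.    -0.018]
 [-0.719 -0.007 -0.695]] tilt 46.0
```

It works: q is now about -73° with little force. Continuing the stroke.

Request:
drive_tool --increments '[{"claw":0,"dx":0.0014,"dy":0.005,"dz":0.0014,"wx":0,"wy":0,"wz":0},{"claw":0,"dx":0.002,"dy":0.005,"dz":0.002,"wx":0,"wy":0,"wz":0},{"claw":0,"dx":0.0025,"dy":0.005,"dz":0.0025,"wx":0,"wy":0,"wz":0},{"claw":0,"dx":0.001,"dy":0.003,"dz":0.001,"wx":0,"wy":0,"wz":0},{"claw":0,"dx":0,"dy":0,"dz":0,"wx":0,"wy":0,"wz":0}]'

```text
t: 6.4
eef_pos: [0.5478, 0.1459, 0.2296]
tool_rot: [0.39, -0.045, 0.919, 0.016]
contact_force: [1.0, -2.2, 0.7]
gripper_width: 0.003
grasp_force: 0.4
```

```bash
python3 -c "
from h import *
chk()"
```

```text
scene  [(np.int32(15), array([330.7, 220.8]), np.float64(0.068), np.float64(-48.4))]
side  [(np.int32(15), array([254.1, 215.9]), np.float64(0.0716), np.float64(-49.4))]
t 6.5 q [-0.24   0.155 -0.321  2.365  1.893  0.387 -0.64 ] F [ 0.4 -0.2  0.4]
tip in wheel frame mm [-16.1  33.5  34.4]
tool axes in stand frame (cols x,y,z)
 [[-0.695  0.019  0.719]
 [ 0.008  1.    -0.018]
 [-0.719 -0.006 -0.695]] tilt 46.0
```

Now q ≈ -49°. I'll retreat along the fingers, shift right, and enter the next gap behind spoke B (at -13°).

Request:
drive_tool --increments '[{"claw":0,"dx":0,"dy":-0.002,"dz":-0.01,"wx":0,"wy":0,"wz":0},{"claw":0,"dx":0,"dy":0,"dz":-0.025,"wx":0,"wy":0,"wz":0},{"claw":0,"dx":0,"dy":0,"dz":-0.025,"wx":0,"wy":0,"wz":0},{"claw":0,"dx":0,"dy":-0.02,"dz":0,"wx":0,"wy":0,"wz":0},{"claw":0,"dx":0,"dy":-0.02,"dz":0,"wx":0,"wy":0,"wz":0},{"claw":0,"dx":0,"dy":-0.022,"dz":0,"wx":0,"wy":0,"wz":0},{"claw":0,"dx":0,"dy":0,"dz":0,"wx":0,"wy":0,"wz":0}]'

```text
t: 7.38
eef_pos: [0.5106, 0.0763, 0.2718]
tool_rot: [0.39, -0.043, 0.92, 0.015]
contact_force: [0.0, -0.2, 1.2]
gripper_width: 0.001
grasp_force: 0.0
```

```bash
python3 -c "
from h import *
chk()"
```

```text
scene  [(np.int32(15), array([330.7, 220.8]), np.float64(0.068), np.float64(-48.4))]
side  [(np.int32(14), array([253.9, 215.8]), np.float64(0.0721), np.float64(-49.2))]
t 7.475 q [-0.124 -0.035 -0.272  2.43   1.72   0.216 -0.367] F [0.3 0.7 0.3]
tip in wheel frame mm [-60.6 -29.5  76.6]
tool axes in stand frame (cols x,y,z)
 [[-0.695  0.019  0.719]
 [ 0.009  1.    -0.019]
 [-0.719 -0.007 -0.695]] tilt 46.0
```

Request:
drive_tool --increments '[{"claw":0,"dx":0,"dy":-0.001,"dz":0.012,"wx":0,"wy":0,"wz":0},{"claw":0,"dx":0,"dy":0,"dz":0.012,"wx":0,"wy":0,"wz":0},{"claw":0,"dx":0,"dy":0,"dz":0.012,"wx":0,"wy":0,"wz":0},{"claw":0,"dx":0,"dy":0,"dz":0.01,"wx":0,"wy":0,"wz":0},{"claw":0,"dx":0,"dy":0,"dz":0.008,"wx":0,"wy":0,"wz":0},{"claw":0,"dx":0,"dy":0,"dz":0,"wx":0,"wy":0,"wz":0}]'

```text
t: 8.22
eef_pos: [0.5496, 0.0811, 0.2339]
tool_rot: [0.39, -0.045, 0.92, 0.016]
contact_force: [0.6, -0.3, 0.6]
gripper_width: -0.002
grasp_force: 0.0
```

```bash
python3 -c "
from h import *
chk()
q,d=read_camera('side')
p,d=read_camera('wrist')
b=cv2.resize(q[165:295,210:340],(400,400))
cv2.imwrite('pics/z4.png',np.hstack([b,cv2.resize(p,(400,300))[:,:].copy().__class__((0,)) if 0 else cv2.copyMakeBorder(cv2.resize(p,(400,300)),0,100,0,0,0)])[:,:,::-1])"
```

```text
scene  [(np.int32(15), array([330.7, 220.8]), np.float64(0.068), np.float64(-48.4))]
side  [(np.int32(13), array([253.8, 215.8]), np.float64(0.0722), np.float64(-49.4))]
t 8.325 q [-0.107  0.115 -0.272  2.396  2.146  0.273 -0.765] F [-0.9  0.5  0.2]
tip in wheel frame mm [-21.8 -31.3  39. ]
tool axes in stand frame (cols x,y,z)
 [[-0.695  0.019  0.719]
 [ 0.008  1.    -0.018]
 [-0.719 -0.007 -0.695]] tilt 46.0
```

View pics/z4.png

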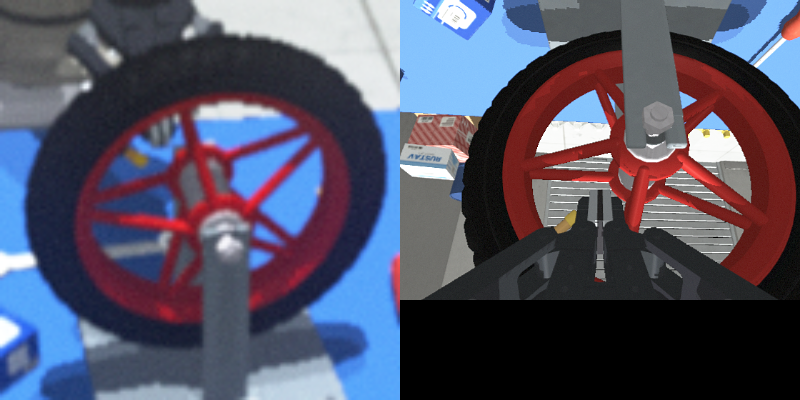

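The wrist view shows the fingertips at (600,205), with spoke B just to the right at (635,210) and the valve at (567,220) on the far side. Pushing B left along the arc.

Request:
drive_tool --increments '[{"claw":0,"dx":-0.001,"dy":0.005,"dz":0.001,"wx":0,"wy":0,"wz":0},{"claw":0,"dx":-0.0022,"dy":0.005,"dz":-0.001,"wx":0,"wy":0,"wz":0},{"claw":0,"dx":-0.0015,"dy":0.005,"dz":0,"wx":0,"wy":0,"wz":0},{"claw":0,"dx":-0.0012,"dy":0.005,"dz":0,"wx":0,"wy":0,"wz":0},{"claw":0,"dx":-0.0007,"dy":0.005,"dz":0,"wx":0,"wy":0,"wz":0},{"claw":0,"dx":0,"dy":0.005,"dz":0,"wx":0,"wy":0,"wz":0},{"claw":0,"dx":0,"dy":0.005,"dz":0,"wx":0,"wy":0,"wz":0},{"claw":0,"dx":0,"dy":0,"dz":0,"wx":0,"wy":0,"wz":0}]'

```text
t: 9.43
eef_pos: [0.5513, 0.1165, 0.2394]
tool_rot: [0.391, -0.045, 0.919, 0.016]
contact_force: [-0.6, 1.7, -0.5]
gripper_width: 0.003
grasp_force: 0.2
```

```bash
python3 -c "
from h import *
chk()"
```

```text
scene  [(np.int32(15), array([318.3, 205.1]), np.float64(0.069), np.float64(-11.6))]
side  [(np.int32(17), array([271.3, 205. ]), np.float64(0.0722), np.float64(-10.8))]
t 9.525 q [-0.201  0.121 -0.273  2.372  1.944  0.319 -0.631] F [-0.1 -0.4  0.8]
tip in wheel frame mm [-16.    3.8  44. ]
tool axes in stand frame (cols x,y,z)
 [[-0.694  0.019  0.72 ]
 [ 0.008  1.    -0.018]
 [-0.72  -0.006 -0.694]] tilt 46.1
```

Request:
drive_tool --increments '[{"claw":0,"dx":0,"dy":0.004,"dz":0,"wx":0,"wy":0,"wz":0},{"claw":0,"dx":0,"dy":0.004,"dz":0,"wx":0,"wy":0,"wz":0},{"claw":0,"dx":0,"dy":0,"dz":0,"wx":0,"wy":0,"wz":0}]'

```text
t: 9.9
eef_pos: [0.5502, 0.1237, 0.2389]
tool_rot: [0.39, -0.045, 0.919, 0.015]
contact_force: [0.2, -1.7, 0.6]
gripper_width: 0.004
grasp_force: 0.6
```

```bash
python3 -c "
from h import *
chk()"
```

```text
scene  [(np.int32(14), array([315.5, 202.5]), np.float64(0.0702), np.float64(-4.8))]
side  [(np.int32(16), array([275.1, 203.7]), np.float64(0.0734), np.float64(-3.6))]
t 10.0 q [-0.217  0.124 -0.278  2.37   1.912  0.333 -0.616] F [-0.3 -0.9 -0.1]
tip in wheel frame mm [-16.2  11.3  43.6]
tool axes in stand frame (cols x,y,z)
 [[-0.695  0.019  0.719]
 [ 0.008  1.    -0.019]
 [-0.719 -0.007 -0.695]] tilt 46.0
```

Request:
drive_tool --increments '[{"claw":0,"dx":0,"dy":0.0045,"dz":0,"wx":0,"wy":0,"wz":0},{"claw":0,"dx":0,"dy":0,"dz":0,"wx":0,"wy":0,"wz":0},{"claw":0,"dx":0,"dy":-0.004,"dz":-0.008,"wx":0,"wy":0,"wz":0},{"claw":0,"dx":0,"dy":0,"dz":-0.03,"wx":0,"wy":0,"wz":0},{"claw":0,"dx":0,"dy":0,"dz":-0.04,"wx":0,"wy":0,"wz":0},{"claw":0,"dx":0,"dy":0,"dz":0,"wx":0,"wy":0,"wz":0}]'

```text
t: 10.75
eef_pos: [0.4971, 0.1191, 0.2923]
tool_rot: [0.392, -0.044, 0.919, 0.015]
contact_force: [0.5, 0.3, 0.4]
gripper_width: 0.003
grasp_force: 0.0
```

```bash
python3 -c "
from h import *
chk()
p,d=read_camera('scene');q,d=read_camera('side')
# independent check: tyre inner/hub symmetric: red mask hub in side? valve line via depth of cap
a=cv2.resize(p[150:280,250:380],(400,400));b=cv2.resize(q[165:295,210:340],(400,400))
cv2.imwrite('pics/z5.png',np.hstack([a,b])[:,:,::-1])
for xo in(-.072,.072):
  print('axle end px',proj('scene',C+xo*ex),proj('side',C+xo*ex))"
```

```text
scene  [(np.int32(17), array([313.9, 201. ]), np.float64(0.0713), np.float64(-0.9))]
side  [(np.int32(10), array([277.5, 203. ]), np.float64(0.0744), np.float64(0.8))]
t 10.85 q [-0.248 -0.074 -0.285  2.41   1.4    0.306 -0.146] F [-0.   0.8 -1. ]
tip in wheel frame mm [-68.6  12.4  95.4]
tool axes in stand frame (cols x,y,z)
 [[-0.693  0.02   0.721]
 [ 0.008  1.    -0.02 ]
 [-0.721 -0.008 -0.693]] tilt 46.1
axle end px [[290.38808613 240.26572524]] [[270.491323   212.57431426]]
axle end px [[331.76534845 207.18505087]] [[284.0577403  247.52048055]]
```

View pics/z5.png

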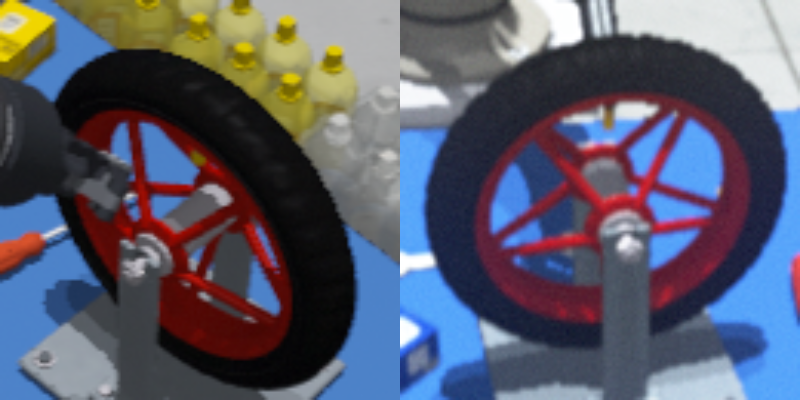

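The valve stands at the top, at side crop (608,115), and both views give 0 ± 1°. The axle is in its slots. I'll back the hand off and hand in.

Request:
drive_tool --increments '[{"claw":0,"dx":0,"dy":0,"dz":-0.03,"wx":0,"wy":0,"wz":0},{"claw":0,"dx":0,"dy":0,"dz":-0.03,"wx":0,"wy":0,"wz":0},{"claw":0,"dx":0,"dy":0,"dz":0,"wx":0,"wy":0,"wz":0},{"claw":0,"dx":0,"dy":0,"dz":0,"wx":0,"wy":0,"wz":0}]'

```text
t: 11.45
eef_pos: [0.4553, 0.1148, 0.3309]
tool_rot: [0.39, -0.044, 0.919, 0.014]
contact_force: [-0.3, -0.8, -0.3]
gripper_width: 0.003
grasp_force: 0.0
```

```bash
python3 -c "
from h import *
chk()
print(hand_in())"
```

```text
scene  [(np.int32(17), array([313.9, 201. ]), np.float64(0.0713), np.float64(-0.9))]
side  [(np.int32(10), array([277.5, 203. ]), np.float64(0.0744), np.float64(0.8))]
t 11.55 q [-0.267 -0.234 -0.296  2.42   0.933  0.354  0.293] F [-0.   0.1 -0.1]
tip in wheel frame mm [-111.7   13.2  135.1]
tool axes in stand frame (cols x,y,z)
 [[-0.696  0.021  0.718]
 [ 0.009  1.    -0.022]
 [-0.718 -0.009 -0.696]] tilt 45.9
the job is handed in; nothing more can be done
None
```

The valve is at the top of the wheel, within about 1° in both camera views; the wheel is still, the axle is in its slots, the hand is clear, and the job was handed in at about 11.6 s (no verdict came back).

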